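Unlock the hanging balance and load its weighing bar

ROBOT

A 6-joint arm with a two-finger parallel gripper is mounted at the origin on the work surface. World frame = base frame: x ahead of the robot, y to its left, z up, the work surface at z = 0. Lengths are in m, angles in rad, forces in N, time in s.
With the tool pointing down it reaches from about 0.35 to 0.775 m from the base axis. Payload 7.3 kg.
Tool frame: the origin (TCP) lies between the finger pads; the fingertips stand 14 mm ahead of it and the grasp point (between the pads) lies 5 mm behind it; z points along the fingers, y is the line along which they close (so a half turn about z gives the same grasp; the last joint's range is limited). The gripper opens to 92 mm and grips with 3 to 60 N. Pads are 19 mm wide; open, the fingers measure 130 mm over their backs; the gripper's body (75 mm by 190 mm) begins 47 mm behind the grasp point.
Start: joints at [1.172, 0.342, 1.524, -0, 1.275, -0.146], TCP at [0.131, 0.508, 0.241] pointing down, gripper open.
Joint ranges: [-2.53, 2.53], [-0.77, 2.02], [0.04, 2.7], [-1, 4.14], [0.28, 2.66], [-3.11, 3.11]. Speed limits (rad/s): [2.57, 2.57, 3.14, 3.14, 3.14, 3.14].

INTERFACE

Orientations are given as [roll, pitch, yaw] about the fixed x, y, z axes, in that order (R = Rz(yaw) Ry(pitch) Rx(roll)).
In Python, from cell import robot, eyes gives the robot as it stands. The module is installed in compiled form; this text tells all that it offers.
- The arm moves only by the shell command python3 -m handwheel 'ROWS' [FORCE]. ROWS is JSON, one flat list of numbers, 5 for each row, row after row: the shift along the world's x, y, z in mm, then the turn about the world's z in rad, then the opening, from 0 (shut) to 1 (fully open). In form: [x, y, z, spin, jaw, x, y, z, spin, jaw, ...]. A call has 1 to 8 rows; each row shifts and turns the commanded pose from where the row before left it; what a row does not reach is not made up. A row lasts 1/10 s, in which the tool goes at most 50 mm and 8.59 degrees, less where a joint would pass 70% of its speed; a pose out of reach is approached as far as the arm can. A call with a gripper value outside its range is refused whole. The fingers move at their own pace and stop on an object; FORCE is the grip in N (left out, the last holds). Time passes only in rows, so rows that do not move let the fingers close. It gives the time, the measured TCP pose, the force, the opening and the grip force at its end, in the units of the state.
- robot.observe(): the state, without advancing time (a new reading comes with each control period).
- eyes.read_camera(name): name is "scene" or "top" or "wrist"; returns (picture, depth): 400x640x3 uint8, blue, green, red; 400x640 float32, m along the optical axis (not along the pixel's ray), 0 where there is no reading.
- eyes.calibration(name): a dict with "fx", "fy", "cx", "cy" (pixels), "world_to_cam" (4x4, takes a point from world to camera coordinates). Camera axes: x right, y down, z forward; pixel columns grow to the right and rows downward; lengths in m; the calibration is good to about 2 mm. A picture is of the moment at which its call begins: read the wrist's pose just before it. calibration takes no time and is no camera call; for the wrist camera it gives the pose at the moment of the call.
- robot.hand_in(): hands the job in; it is judged then, once.
The state is a dict: "time": time; "qpos": joint angles; "qvel": joint speeds; "joint_efforts": joint torques, N m; "tool_pos": TCP position; "tool_rot": TCP orientation; "contact_force": force on the tool from outside, world axes, zero at the start; "torque": the same for the moment, N m; "opening": finger opening in m; "grip_force": force on a finger pad.
Only numpy, scipy, OpenCV 4.12 (cv2) and the standard library are available. Lean on these libraries where they do the work, as an engineer would, in place of code of your own. Each camera call takes 0.05 s, during which the arm holds its last target. There are 200 camera calls.

TASK

Get the hanging balance ready for its check: first take out the black transport lock plug (turn it anticlockwise as seen from above until it stops, then lift it straight out) and set it upright in the black parking well, its flange resting flat on the rim. Nothing may load the weighing bar while the plug is still in its port. Then hang every saddle that stands on the bench astride the weighing bar, seated on it with one leg on either side and at rest, and once all of them hang there press the white start key on the small console. Leave the other things on the bench where they are.

Things in the scene. Friction and masses are not known exactly. Their poses are not given: they have to be found in the camera images.
- saddle1: Hat-shaped metal saddle (up to 5 alike; absent: None): upside-down U with outward feet, standing upright. Origin: centre of its underside; x across the legs, y along the tunnel, z up; same after a half turn. 100 mm (x, over feet) by 52 (y). Feet 8 thick, legs 10, gap between legs 46. Crown 66 long, z 70 (underside) to 80. Black square grip post on top: 24 x 24, z 80 to 114. 0.25 to 0.5 kg.
- saddle2: Hat-shaped metal saddle (up to 5 alike; absent: None): upside-down U with outward feet, standing upright. Origin: centre of its underside; x across the legs, y along the tunnel, z up; same after a half turn. 100 mm (x, over feet) by 52 (y). Feet 8 thick, legs 10, gap between legs 46. Crown 66 long, z 70 (underside) to 80. Black square grip post on top: 24 x 24, z 80 to 114. 0.25 to 0.5 kg.
- saddle3: Hat-shaped metal saddle (up to 5 alike; absent: None): upside-down U with outward feet, standing upright. Origin: centre of its underside; x across the legs, y along the tunnel, z up; same after a half turn. 100 mm (x, over feet) by 52 (y). Feet 8 thick, legs 10, gap between legs 46. Crown 66 long, z 70 (underside) to 80. Black square grip post on top: 24 x 24, z 80 to 114. 0.25 to 0.5 kg.
- saddle4: Hat-shaped metal saddle (up to 5 alike; absent: None): upside-down U with outward feet, standing upright. Origin: centre of its underside; x across the legs, y along the tunnel, z up; same after a half turn. 100 mm (x, over feet) by 52 (y). Feet 8 thick, legs 10, gap between legs 46. Crown 66 long, z 70 (underside) to 80. Black square grip post on top: 24 x 24, z 80 to 114. 0.25 to 0.5 kg.
- saddle5: Hat-shaped metal saddle (up to 5 alike; absent: None): upside-down U with outward feet, standing upright. Origin: centre of its underside; x across the legs, y along the tunnel, z up; same after a half turn. 100 mm (x, over feet) by 52 (y). Feet 8 thick, legs 10, gap between legs 46. Crown 66 long, z 70 (underside) to 80. Black square grip post on top: 24 x 24, z 80 to 114. 0.25 to 0.5 kg.
- plug: Black lock plug, 0.2 kg, loose, sitting in the port. Origin: centre of the underside of its round flange (84 mm across, 8 thick), which rests on the port's top; z up. On the flange a grip bar, 56 long along its x, 16 thick, z 8 to 42. Below it a stem 18 across with a cross bar, 56 long along the same x, 10 thick, z -23 to -13, caught under the port's cover. Same after a half turn.
- port (a point): Lock port at the end of the balance: centre of its flat square top (90 mm), 94 mm above the bench. A slot 66 x 22 mm through its 10 mm cover runs along point x, across the bar. The plug's x starts 50 to 70 degrees clockwise (from above) of the slot; turned anticlockwise it stops about 3 degrees past the slot; within 8 degrees of the slot it lifts out.
- beam: Weighing bar: middle of its top face, 120 mm up. Flat bar, 32 wide, 20 high, along its y, free from y -175 to +175 between posts rising 15 mm higher; x across it, away from the robot, z up. Room for five saddles at a pitch of 60 to 70 mm. A seated saddle's origin is 70 mm below this face; the base plate below (110 wide) is 20 high.
- well_rim (a point): Parking well: centre of its open top, 36 mm up. Fixed black square box, 86 mm outside, 70 inside, walls along point x and y, inner floor 25 mm or more below the rim. The plug's cross bar goes inside, about along x or y; the flange rests on the rim (plug origin at rim height). Well and console stand left and right and may change places.
- start_top (a point): Start key: centre of the top of a round white push button, 32 mm across, on a low grey console (100 x 85 x 30 mm), about 48 mm above the bench. Pressed straight down.
- start (a joint): Travel of the start key: 0 up, 0.006 m fully down, counts as pressed beyond 0.004; springs back; about 5 N.
- jar: Bystander, not part of the job, to be left where it stands: low round jar, 52 mm across, 60 mm high, standing in the row of saddles. Origin: centre of its underside.
- bottle: Bystander, not part of the job, to be left where it stands: white bottle, 68 mm across, 170 mm high. Origin: centre of its underside.
- can: Bystander, not part of the job, to be left where it stands: steel can, 66 mm across, 110 mm high. Origin: centre of its underside.
- wipes: Bystander, not part of the job, to be left where it stands: white box of wipes, 90 x 160 x 60 mm. Origin: centre of its underside.
- beaker: Bystander, not part of the job, to be left where it stands: steel beaker, 72 mm across, 85 mm high, behind the balance. Origin: centre of its underside.
- driver: Bystander, not part of the job, to be left where it stands: screwdriver lying behind the balance. Origin: on its underside.
- tape: Bystander, not part of the job, to be left where it stands: roll of tape lying flat, 90 mm across, 24 mm high. Origin: centre of its underside.
Mind the look-alikes: they are no part of the job. What is shaped like the saddle1 but pink or red is not meant.

How it is judged:
On the way, in this order (a step that is already met when the one before it is completed fails the run):
1. the lock plug is out of its port and stands upright in the parking well (horizontal distance between plug and well_rim below 0.014 m and z of plug in the frame of well_rim between -0.004 and 0.005 m and angle between plug's own z axis and vertical below 0.1 rad and linear speed of plug below 0.03 m/s), for 0.3 s.
2. every saddle present hangs astride the weighing bar, let go (x of saddle1 in the frame of beam between -0.014 and 0.014 m and y of saddle1 in the frame of beam between -0.17 and 0.17 m and z of saddle1 in the frame of beam between -0.078 and -0.064 m and angle between each of saddle1, saddle2, saddle3, saddle4, saddle5's own z axis and vertical below 0.12 rad and linear speed of each of saddle1, saddle2, saddle3, saddle4, saddle5 below 0.05 m/s and x of saddle2 in the frame of beam between -0.014 and 0.014 m and y of saddle2 in the frame of beam between -0.17 and 0.17 m and z of saddle2 in the frame of beam between -0.078 and -0.064 m and x of saddle3 in the frame of beam between -0.014 and 0.014 m and y of saddle3 in the frame of beam between -0.17 and 0.17 m and z of saddle3 in the frame of beam between -0.078 and -0.064 m and x of saddle4 in the frame of beam between -0.014 and 0.014 m and y of saddle4 in the frame of beam between -0.17 and 0.17 m and z of saddle4 in the frame of beam between -0.078 and -0.064 m and x of saddle5 in the frame of beam between -0.014 and 0.014 m and y of saddle5 in the frame of beam between -0.17 and 0.17 m and z of saddle5 in the frame of beam between -0.078 and -0.064 m and contact force between the fingers and saddle1 below 0.1 N and contact force between the fingers and saddle2 below 0.1 N and contact force between the fingers and saddle3 below 0.1 N and contact force between the fingers and saddle4 below 0.1 N and contact force between the fingers and saddle5 below 0.1 N), for 0.3 s.
3. the start key is pressed (value of joint start above 0.004 m), for 0.05 s.
At the end, for the whole second after the job is handed in: Plug in the well, flange on the rim (within 14 mm, tilt < 0.1 rad); every saddle present seated astride the bar (origin 64-78 mm below its top, within 14 mm across and 170 mm along, tilt < 0.12 rad), at rest, let go; the start key, pressed after that, is up again (all of step 1 and all of step 2 and value of joint start below 0.002 m); the robot touches nothing.
It fails at once if the weighing bar is loaded or touched while the lock plug is still in its port (contact force between beam and anything else above 1 N and distance between plug and port below 0.015 m).
It fails at once if a bystander is pushed more than 4 cm away or tipped over (distance of any of jar, bottle, can, wipes, beaker, driver, tape from where it was at the start of the episode above 0.04 m or angle between any of jar, bottle, can, wipes, beaker, tape's own z axis and vertical above 0.6 rad).
Of saddle1, saddle2, saddle3, saddle4, saddle5 only 3 to 5 are there at a start; the rules pass over those that are not, and their reading is None.
At some moment in a run one of saddle1, saddle2, saddle3, saddle4, saddle5 may be knocked a few centimetres aside while the robot is not near it.
It also fails if it takes over 210 s, if anything falls off the work surface, if the arm or the gripper's body presses on something with over 40 N, if the wrist force passes 120 N, or if a joint passes its speed limit or range.

## Working session

There is one attempt and no reset: what is moved stays moved. The work goes in short steps, Python scripts to look and compute and a shell command to move; the robot and the scene stay as the last step left them, time stands still between calls to the robot, and variables do not carry over. Pictures are saved under pics/ and viewed, at most 14 in all, crops included, and the job is handed in when it is done.

```bash
mkdir -p pics
cat > h.py <<'E'
import numpy as np, cv2
from cell import robot, eyes
def cap(n):
    c=eyes.calibration(n); im,d=eyes.read_camera(n); return im,d,c
def pts(d,c):
    v,u=np.mgrid[0:d.shape[0],0:d.shape[1]]
    P=np.stack([(u-c['cx'])/c['fx']*d,(v-c['cy'])/c['fy']*d,d],-1)
    T=np.linalg.inv(np.array(c['world_to_cam'])); return P@T[:3,:3].T+T[:3,3]
def ray(u,v,z,c):
    T=np.linalg.inv(np.array(c['world_to_cam'])); r=T[:3,:3]@np.array([(u-c['cx'])/c['fx'],(v-c['cy'])/c['fy'],1]); o=T[:3,3]
    return o+r*(z-o[2])/r[2]
E
python3 - <<'E'
from h import *
for n in ['top','scene']:
    im,d,c=cap(n); cv2.imwrite(f'pics/{n}0.png',im); np.savez(f'{n}0.npz',im=im,d=d); print(n,c, (d>0).mean())
print(robot.observe())
E
```

```text
top {'fx': 485.13876990852174, 'fy': 485.13876990852174, 'cx': 324.47724231019976, 'cy': 200.9537131316138, 'world_to_cam': array([[-0.00563093, -0.99997971, -0.00298016,  0.00806585],
       [-0.99484306,  0.00590377, -0.10125432,  0.53881849],
       [ 0.10126986,  0.00239463, -0.99485611,  1.62296876],
       [ 0.        ,  0.        ,  0.        ,  1.        ]])} 0.99601953125
scene {'fx': 402.91149326126686, 'fy': 402.91149326126686, 'cx': 323.8942478932667, 'cy': 202.77474532414175, 'world_to_cam': array([[ 0.17105509,  0.98523306, -0.00748092, -0.10333817],
       [ 0.71227806, -0.12890383, -0.68995925, -0.27795061],
       [-0.68073499,  0.11269254, -0.72380955,  1.6162813 ],
       [ 0.        ,  0.        ,  0.        ,  1.        ]])} 0.996046875
{'time': 0.1, 'qpos': array([ 1.17201356e+00,  3.42676947e-01,  1.52491544e+00, -4.04856478e-05,
        1.27537934e+00, -1.45995124e-01]), 'qvel': array([-0.00083887, -0.00079093, -0.00426322,  0.00052015, -0.00221729,
        0.00133182]), 'joint_efforts': array([ 9.80076184e-04, -4.32005453e+01, -2.44693655e+01,  7.18046352e-02,
        5.26025158e-02, -6.72931355e-05]), 'tool_pos': array([0.13115996, 0.50800462, 0.24010415]), 'tool_rot': array([-3.14022262e+00, -1.62320023e-04,  2.88881672e+00]), 'contact_force': array([ 0.8424213 ,  0.34171677, -1.2674195 ]), 'torque': array([-0.0204739 , -0.03462697, -0.00246836]), 'grip_force': 0.0, 'opening': 0.09197777196204425}
```

View pics/top0.png

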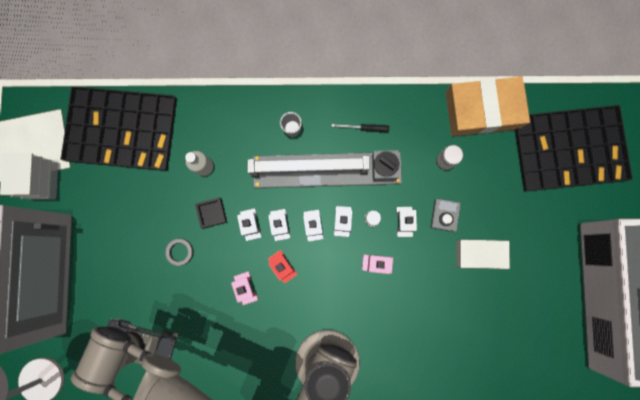

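View pics/scene0.png

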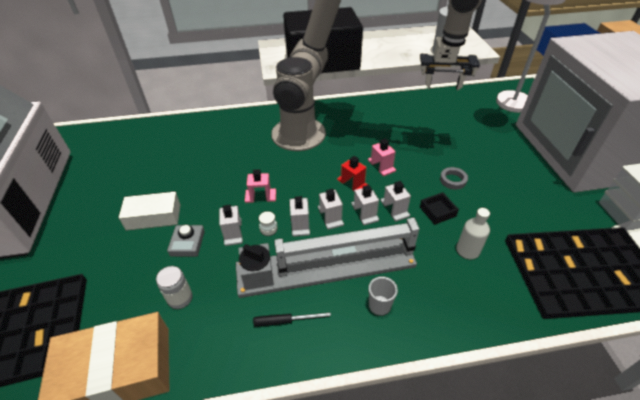

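Top view: five white saddles at about (248,224), (279,223), (313,224), (343,220), (407,221). The jar is at (374,218), and the pink/red look-alikes are at (244,289), (281,266) and (378,264). The bar runs (250–368,165), the plug and port are at (386,165), the well at (211,213) and the console key at (447,219). The scene view agrees.

```bash
cat > m.py <<'E'
from h import *
def rect(P):
    (c,s,a)=cv2.minAreaRect((P[:,:2]*1000).astype(np.float32)); return np.round(c,1),np.round(s,1),round(a,1)
def saddles(im,d,c,centers,r=24):
    X=pts(d,c); hsv=cv2.cvtColor(im,cv2.COLOR_BGR2HSV); z=X[...,2]
    for u,v in centers:
        m=np.zeros(z.shape,bool); m[v-r:v+r,u-r//2-3:u+r//2+3]=True
        w=m&(hsv[...,1]<70)&(hsv[...,2]>110)&(z>0.003)
        cr=w&(z>0.072)&(z<0.09); po=m&(z>0.1)&(z<0.13)
        t=X[po]; print((u,v),'all',rect(X[w&(z<.09)]),'crown',rect(X[cr]),np.round(np.median(X[cr][:,2]),3),'post',np.round(t.mean(0),4) if len(t) else None,len(t), rect(t) if len(t)>2 else '')
E
python3 - <<'E'
from m import *
f=np.load('top0.npz'); im,d=f['im'],f['d']; c=eyes.calibration('top')
saddles(im,d,c,[(248,224),(279,223),(313,224),(343,220),(407,221)])
X=pts(d,c)
print('bench z',np.median(X[320:330,470:500,2]))
for n,(u,v) in dict(key=(447,219),console=(440,205),well=(211,213),plug=(386,165),portcorner=(398,178),beam=(310,165),beamL=(256,167),beamR=(362,163),jar=(374,218)).items(): print(n,np.round(X[v,u],4))
z=X[...,2]
def box(u0,u1,v0,v1,a,b,n):
    m=np.zeros(z.shape,bool); m[v0:v1,u0:u1]=True; m&=(z>a)&(z<b); print(n,rect(X[m]),m.sum(),np.round(X[m].mean(0),4))
box(245,372,145,185,.105,.128,'beam'); box(245,375,145,185,.129,.15,'posts')
box(370,405,145,185,.085,.097,'porttop'); box(370,405,145,185,.098,.106,'flange');box(370,405,145,185,.12,.15,'bar')
box(190,232,195,232,.028,.045,'rim'); box(430,465,195,235,.026,.036,'console'); box(430,465,195,235,.04,.06,'key')
g=cv2.resize(im[130:240,195:475],None,fx=2.85,fy=2.85,interpolation=cv2.INTER_CUBIC); cv2.imwrite('pics/crop1.png',g)
E
```

```text
(248, 224) all (array([460.2, 266.1]), array([105. ,  66.1]), 12.1) crown (array([464.1, 260.4]), array([66.8, 53.2]), 12.5) 0.08 post [0.4637 0.2593 0.1125] 62 (array([464.2, 260. ]), array([24.3, 23.6]), 12.4)
(279, 223) all (array([459.5, 162.9]), array([104.8,  64.8]), 9.5) crown (array([462.3, 158.8]), array([66.3, 52.2]), 9.9) 0.08 post [0.4621 0.1583 0.1129] 59 (array([462.5, 158.6]), array([24.8, 23.4]), 12.5)
(313, 224) all (array([458.3,  46.2]), array([107.3,  56.7]), 7.2) crown (array([459.8,  45.2]), array([66.2, 51.8]), 8.5) 0.08 post [0.4593 0.0445 0.113 ] 57 (array([459.5,  44.9]), array([23.4, 23.4]), 11.7)
(343, 220) all (array([472.2, -57.6]), array([ 60.1, 105.9]), 84.4) crown (array([472.7, -55.5]), array([51.7, 66.3]), 85.1) 0.079 post [ 0.4731 -0.0554  0.1124] 60 (array([473.3, -56.1]), array([22.8, 23.1]), 89.4)
(407, 221) all (array([ 468.9, -275. ]), array([107. ,  68.2]), 0.5) crown (array([ 470.9, -267.9]), array([63.2, 53.9]), 0.4) 0.08 post [ 0.4705 -0.2674  0.1118] 59 (array([ 470.4, -267.7]), array([20.1, 24.5]), 0.6)
bench z 0.00030452265096492237
key
[... 269 characters left out ...]
.0619]
beam (array([647.9,  55.1]), array([ 42.3, 388.1]), 1.5) 1149 [0.648  0.0559 0.119 ]
posts (array([649.,  56.]), array([ 40. , 388.5]), 1.2) 161 [0.6486 0.0613 0.1347]
porttop (array([ 655.2, -197.8]), array([90.8, 79.4]), 0.7) 175 [ 0.6488 -0.1978  0.0929]
flange (array([ 654.8, -198.8]), array([81.9, 80.7]), 89.0) 310 [ 0.654  -0.1956  0.1017]
bar (array([ 654. , -197.5]), array([55. , 17.2]), 55.2) 99 [ 0.6537 -0.1975  0.1346]
rim (array([502.9, 392.8]), array([86.8, 88.7]), 15.3) 252 [0.5036 0.3923 0.0354]
console (array([ 490.9, -405.5]), array([85.5, 99.9]), 80.8) 456 [ 0.4948 -0.4059  0.0304]
key (array([ 478.5, -405.1]), array([44.4, 57. ]), 44.1) 134 [ 0.4767 -0.4021  0.0474]
```

View pics/crop1.png

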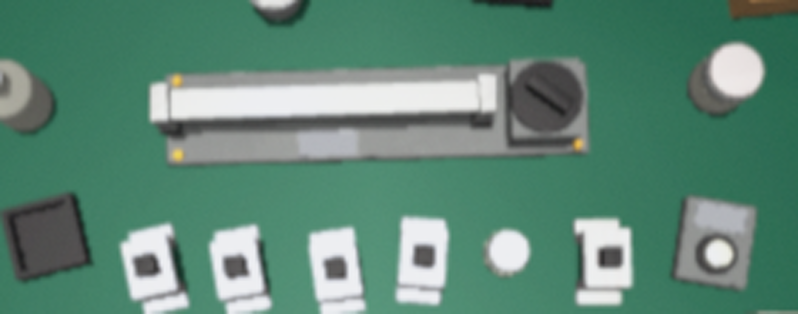

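The crop confirms five white saddles, with the jar fourth gap to the right. The plug bar angle (+55°) needs checking against the slot statement, so I'm doing a PCA in both views.

```bash
python3 - <<'E'
from m import *
f=np.load('top0.npz'); 
for n in ['top','scene']:
    f=np.load(n+'0.npz'); c=eyes.calibration(n); X=pts(f['d'],c); z=X[...,2]
    near=lambda x,y,r:(np.hypot(X[...,0]-x,X[...,1]-y)<r)
    m=near(.654,-.198,.05)&(z>.131)&(z<.14); P=X[m][:,:2]; q=P.mean(0); U=np.linalg.svd(P-q)[2]; print(n,'bar',len(P),q,np.degrees(np.arctan2(U[0,1],U[0,0])),rect(X[m]))
    m=(np.abs(X[...,0]-.648)<.03)&(X[...,1]>-.08)&(X[...,1]<.2)&(z>.116)&(z<.124);P=X[m];q=P.mean(0);k=np.polyfit(P[:,1],P[:,0],1);print('beam',len(P),q,k,np.degrees(np.arctan(-k[0])))
    m=near(.477,-.402,.03)&(z>.042)&(z<.06);print('key',X[m].mean(0),m.sum(),rect(X[m]))
    m=near(.655,-.198,.07)&(z>.088)&(z<.097);print('porttop',rect(X[m]))
    m=near(.654,-.198,.07)&(z>.099)&(z<.105);print('flange',rect(X[m]))
    m=near(.503,.393,.07)&(z>.03)&(z<.042);print('rim',rect(X[m]),X[m].mean(0))
    im=f['im'];
E
python3 - <<'E'
import numpy as np,cv2
a=np.load('top0.npz')['im'][135:190,355:415];b=np.load('scene0.npz')['im'][235:300,225:295]
r=lambda a:cv2.resize(a,(400,400),interpolation=cv2.INTER_CUBIC)
cv2.imwrite('pics/crop2.png',np.hstack([r(a),r(b)]))
E
```

```text
top bar 64 [ 0.65503688 -0.19772625] -127.01621077435763 (array([ 654. , -197.5]), array([55. , 17.2]), 55.2)
beam 645 [0.64865869 0.05933997 0.11983741] [-0.02128895  0.64992197] 1.2195829480308895
key [ 0.47627223 -0.40206816  0.04887599] 109 (array([ 475.3, -402.5]), array([42.5, 42.2]), 33.3)
porttop (array([ 655. , -184.6]), array([ 90.8, 105.7]), 0.7)
flange (array([ 658.1, -193.4]), array([93.4, 88. ]), 70.6)
rim (array([503.1, 392.8]), array([86.6, 88.7]), 15.3) [0.50261776 0.39182593 0.03546691]
scene bar 121 [ 0.65532938 -0.19852232] 54.05138229409368 (array([ 654.8, -198. ]), array([56.1, 17.5]), 51.1)
beam 1034 [0.64897846 0.05842576 0.1199675 ] [-0.02119197  0.65021662] 1.2140284852235632
key [ 0.48006887 -0.40180824  0.04868603] 117 (array([ 479.9, -403.8]), array([39.5, 44.4]), 3.6)
porttop (array([ 653.8, -184.5]), array([ 92. , 107.3]), 1.0)
flange (array([ 653.1, -191. ]), array([80.8, 96.9]), 21.3)
rim (array([502.1, 393.4]), array([88.2, 91.1]), 14.8) [0.50503118 0.39281746 0.03542695]
```

View pics/crop2.png

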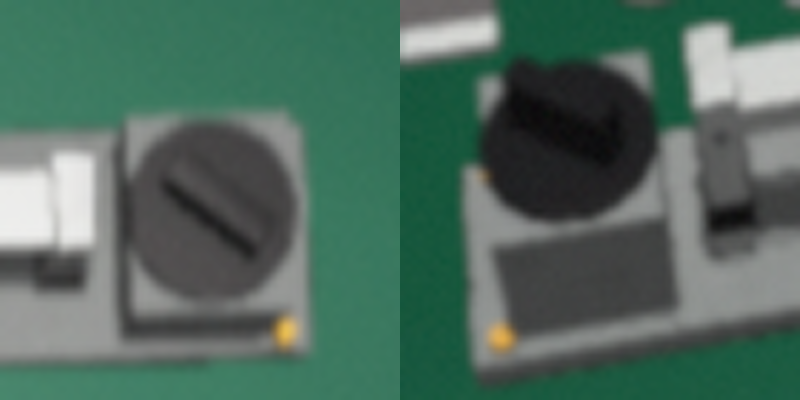

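Both views agree: the plug bar is at about 53.5° and the port centre at (0.6545, −0.198). Moving above it with the jaw closing line perpendicular to the bar.

```bash
python3 -m handwheel '[29,-39,0,-0.109,1, 29,-39,0,-0.109,1, 29,-39,0,-0.109,1, 29,-39,0,-0.109,1, 29,-39,0,-0.109,1, 29,-39,0,-0.109,1, 29,-39,0,-0.109,1, 29,-39,0,-0.109,1]' 10; python3 -m handwheel '[29,-39,0,-0.109,1, 29,-39,0,-0.109,1, 29,-39,0,-0.109,1, 29,-39,0,-0.109,1, 29,-39,0,-0.109,1, 29,-39,0,-0.109,1, 29,-39,0,-0.109,1, 29,-39,0,-0.109,1]'; python3 -m handwheel '[29,-39,0,-0.109,1, 29,-39,0,-0.109,1,0,0,0,0,1,0,0,0,0,1]'
```

```text
time: 0.9
tool_pos: [0.3639, 0.1945, 0.2407]
tool_rot: [3.142, -0.0, 2.012]
contact_force: [0.6, 1.1, -0.5]
opening: 0.092
grip_force: 0.0
time: 1.7
tool_pos: [0.596, -0.1174, 0.2402]
tool_rot: [-3.141, -0.0, 1.14]
contact_force: [1.5, 0.8, 0.3]
opening: 0.0923
grip_force: 0.0
time: 2.1
tool_pos: [0.6531, -0.1945, 0.2387]
tool_rot: [-3.139, 0.001, 0.926]
contact_force: [-0.1, 1.3, 0.6]
opening: 0.0918
grip_force: 0.0
```

```bash
python3 -m handwheel '[1.5,-3.5,-40,0,1, 0,0,-40,0,1, 0,0,-30,0,1, 0,0,-9,0,1, 0,0,0,0,1, 0,0,0,0,0, 0,0,0,0,0,0,0,0,0,0]' 15;python3 -m handwheel '[0,0,0,0,0,0,0,0,0,0]'
```

```text
time: 2.9
tool_pos: [0.6555, -0.1974, 0.1237]
tool_rot: [3.139, -0.001, 0.927]
contact_force: [0.4, -0.1, 0.1]
opening: 0.0726
grip_force: 0.0
time: 3.1
tool_pos: [0.6549, -0.1972, 0.1223]
tool_rot: [3.141, -0.0, 0.927]
contact_force: [0.1, -0.6, -0.5]
opening: 0.0566
grip_force: 0.0
```

```bash
python3 -c "
from h import *
s=robot.observe();print(s['torque'],s['contact_force'],s['qpos'][5])"
```

```text
[-0.15556748  0.08783133  0.05752472] [ 0.05926002 -0.564686   -0.52579301] 0.2395622733796449
```

```bash
python3 -m handwheel '[0,0,-2,0,0,0,0,0,0,0,0,0,0,0,0,0,0,0,0,0,0,0,0,0,0,0,0,0,0,0,0,0,0,0,0]' 25; python3 -m handwheel '[0,0,0,0.1,0,0,0,0,0.1,0,0,0,0,0,0]';python3 -c "
from h import *
s=robot.observe();print(s['torque'],s['contact_force'],s['qpos'][5])"
```

```text
time: 3.8
tool_pos: [0.6547, -0.1971, 0.1197]
tool_rot: [-3.142, 0.0, 0.927]
contact_force: [-0.1, 0.5, 0.0]
opening: 0.0156
grip_force: 25.0
time: 4.1
tool_pos: [0.6548, -0.1972, 0.1197]
tool_rot: [3.141, 0.0, 1.128]
contact_force: [0.1, -1.4, -0.1]
opening: 0.0157
grip_force: 25.0
[-0.05958999  0.12448466  0.0079177 ] [ 0.13562767 -1.41449079 -0.11236996] 0.03871492982125152
```

Grasped (15.6 mm) and turning freely.

```bash
T='from h import *
s=robot.observe();print(s["torque"],s["tool_rot"][2])'; python3 -m handwheel '[0,0,0,0.1,0,0,0,0,0.1,0,0,0,0,0.1,0,0,0,0,0.1,0]'|egrep 'rot|force'; python3 -c "$T"; python3 -m handwheel '[0,0,0,0.08,0,0,0,0,0.08,0,0,0,0,0.08,0]'|egrep 'rot|force'; python3 -c "$T"; python3 -m handwheel '[0,0,0,0.08,0,0,0,0,0.08,0]'|egrep 'rot|force'; python3 -c "$T"
```

```text
tool_rot: [3.142, 0.0, 1.528]
contact_force: [-0.4, 0.4, 0.3]
grip_force: 25.0
[-0.07039283  0.04489727 -0.04777716] 1.5277352623623859
tool_rot: [3.141, 0.0, 1.767]
contact_force: [-0.2, 0.1, -0.9]
grip_force: 25.0
[-0.09932542  0.05137943 -0.03020175] 1.7669298717791988
tool_rot: [3.142, 0.0, 1.927]
contact_force: [-0.1, -0.5, 0.1]
grip_force: 25.0
[-0.0875555   0.03082865  0.00501578] 1.926943497805468
```

```bash
T='from h import *
s=robot.observe();print(s["torque"],s["tool_rot"][2])'; for i in 1; do python3 -m handwheel '[0,0,0,0.06,0,0,0,0,0.06,0]'|egrep 'rot|force'; python3 -c "$T"; python3 -m handwheel '[0,0,0,0.06,0,0,0,0,0.06,0]'|egrep 'rot|force'; python3 -c "$T"; python3 -m handwheel '[0,0,0,0.06,0,0,0,0,0.06,0]'|egrep 'rot|force'; python3 -c "$T"; done
```

```text
tool_rot: [3.142, 0.0, 2.046]
contact_force: [-0.5, 0.3, -0.0]
grip_force: 25.0
[-0.09182194  0.03313612 -0.06776764] 2.046107654541993
tool_rot: [3.142, 0.0, 2.166]
contact_force: [-0.3, -0.7, 0.2]
grip_force: 25.0
[-0.03793012  0.0229689  -0.09654283] 2.166102430837051
tool_rot: [3.142, 0.0, 2.286]
contact_force: [0.9, -0.1, 0.4]
grip_force: 25.0
[-0.04115087  0.00344486 -0.06592033] 2.286104477707048
```

```bash
T='from h import *
s=robot.observe();print(s["torque"],s["tool_rot"][2],s["opening"])'; python3 -m handwheel '[0,0,0,0.1,0,0,0,0,0.1,0,0,0,0,0.1,0]'|egrep 'force'; python3 -c "$T"; python3 -m handwheel '[0,0,0,0.1,0,0,0,0,0.1,0,0,0,0,0.1,0]'|egrep 'force'; python3 -c "$T"; python3 -m handwheel '[0,0,0,0.07,0,0,0,0,0.07,0]'|egrep 'force'; python3 -c "$T";  python3 -m handwheel '[0,0,0,0.05,0,0,0,0,0,0]'|egrep 'force'; python3 -c "$T"
```

```text
contact_force: [-0.1, -0.0, -0.3]
grip_force: 25.0
[-4.81728460e-02  6.74795633e-03 -3.49659574e-05] 2.587785245268698 0.01610583321348041
contact_force: [-0.2, 0.4, 0.7]
grip_force: 25.0
[-0.06775163  0.03962039  0.00999159] 2.887760934336536 0.01565567669635372
contact_force: [0.1, -0.8, 0.1]
grip_force: 25.0
[-0.03914398  0.04443874 -0.04473643] 3.026614241412028 0.01604573200111828
contact_force: [-0.6, 0.0, 0.0]
grip_force: 25.0
[-0.05047339 -0.0494364   0.00914217] 3.074747402571101 0.015734544932575357
```

```bash
T='from h import *
s=robot.observe();print(s["torque"],s["tool_rot"][2],s["opening"])'; python3 -m handwheel '[0,0,0,0.05,0,0,0,0,0.04,0,0,0,0,0,0]'|egrep 'force'; python3 -c "$T"; python3 -m handwheel '[0,0,0,0.04,0,0,0,0,0,0]'|egrep 'force'; python3 -c "$T"; python3 -m handwheel '[0,0,0,0.04,0,0,0,0,0,0]'|egrep 'force'; python3 -c "$T"
```

```text
contact_force: [-0.3, 0.4, 0.7]
grip_force: 25.0
[-0.01327807 -0.00067474  0.04577465] -3.1188122234196265 0.016078968753930743
contact_force: [0.7, 0.4, 0.2]
grip_force: 25.0
[-0.06484792 -0.04312833  0.0324259 ] -3.078784795178746 0.015776999125607503
contact_force: [0.7, -2.3, -1.3]
grip_force: 25.1
[-0.55375492 -0.16452054 -0.48847008] -3.0396509316482296 0.015940092888440657
```

A stop is felt at about 185° (torque −0.49 N m), matching the slot at 181°. Backing off slightly and lifting.

```bash
python3 -m handwheel '[0,0,0,-0.05,0,0,0,0,0,0,0,0,4,0,0,0,0,4,0,0,0,0,0,0,0]' 30|egrep 'force|pos|rot|open'
```

```text
tool_pos: [0.6551, -0.1971, 0.1285]
tool_rot: [-3.142, 0.001, -3.086]
contact_force: [-0.7, -1.5, -1.2]
opening: 0.0156
grip_force: 30.0
```

```bash
python3 -m handwheel '[0,0,20,0,0,0,0,30,0,0,0,0,40,0,0,0,0,25,0,0,-11,45,0,0.03,0,-12,45,0,0.03,0,-12,45,0,0.03,0,-12,45,0,0.03,0]'|egrep 'force|pos'
python3 -m handwheel '[-12,45,0,0.03,0,-12,45,0,0.03,0,-12,45,0,0.03,0,-12,45,0,0,0,-12,45,0,0,0,-12,45,0,0,0,-11,45,0,0,0,-11,45,0,0,0]'|egrep 'force|pos'
python3 -m handwheel '[-11,45,0,0,0,0,0,0,0,0,0,0,0,0,0]'
```

```text
tool_pos: [0.6069, -0.0152, 0.2429]
contact_force: [1.2, -0.4, -1.8]
grip_force: 30.0
tool_pos: [0.5127, 0.3449, 0.2431]
contact_force: [-0.4, -0.0, -1.2]
grip_force: 30.0
time: 9.7
tool_pos: [0.5019, 0.3889, 0.2425]
tool_rot: [-3.141, -0.001, -2.874]
contact_force: [0.3, -1.0, -2.0]
opening: 0.0158
grip_force: 30.0
```

```bash
python3 -m handwheel '[1.4,4.5,-40,0,0,0,0,-40,0,0,0,0,-40,0,0,0,0,-30,0,0,0,0,-15,0,0,0,0,0,0,0]'|egrep 'force|pos'
python3 -m handwheel '[0,0,-6,0,0,0,0,-6,0,0,0,0,0,0,0]'|egrep 'force|pos'; python3 -m handwheel '[0,0,-2,0,0,0,0,0,0,0]'
```

```text
tool_pos: [0.5034, 0.39, 0.0752]
contact_force: [0.5, -0.4, -1.3]
grip_force: 30.0
tool_pos: [0.5043, 0.392, 0.0659]
contact_force: [-0.1, 0.2, -3.2]
grip_force: 30.0
time: 10.8
tool_pos: [0.5043, 0.3924, 0.0641]
tool_rot: [3.141, 0.001, -2.876]
contact_force: [-0.5, -0.6, -2.0]
opening: 0.0158
grip_force: 30.0
```

```bash
python3 -m handwheel '[0,0,-2,0,0,0,0,0,0,0,0,0,-0.5,0,0,0,0,0,0,0]'|egrep 'force|pos'; python3 -m handwheel '[0,0,0,0,0.4,0,0,0,0,0.5,0,0,0,0,0.5,0,0,0,0,0.5,0,0,0,0,0.5,0,0,0,0,0.6]'; python3 -m handwheel '[0,0,30,0,0.7,0,0,40,0,0.8,0,0,40,0,0.8,-10,-40,40,0,0.8,-10,-40,0,0,0.8]'
python3 - <<'E'
from m import *
for n in ['top','scene']:
    im,d,c=cap(n); X=pts(d,c); z=X[...,2]; m=(np.hypot(X[...,0]-.503,X[...,1]-.393)<.045)
    print(n); 
    for a,b in [(.03,.0405),(.041,.048),(.07,.09)]:
        k=m&(z>a)&(z<b)
        if k.sum()>5: print(a,k.sum(),rect(X[k]),X[k].mean(0))
    np.savez(n+'1.npz',im=im,d=d)
E
```

```text
tool_pos: [0.5042, 0.3924, 0.0617]
contact_force: [-1.8, -1.2, 2.8]
grip_force: 30.0
time: 11.8
tool_pos: [0.5042, 0.3923, 0.0612]
tool_rot: [3.141, 0.0, -2.876]
contact_force: [1.1, 0.9, 0.1]
opening: 0.0499
grip_force: 0.0
time: 12.3
tool_pos: [0.4875, 0.3187, 0.2113]
tool_rot: [3.14, 0.01, -2.874]
contact_force: [1.1, -0.5, -0.5]
opening: 0.0733
grip_force: 0.0
top
0.03 20 (array([464.4, 381.8]), array([ 5.6, 42.4]), 16.1) [0.46407956 0.38352571 0.03479723]
scene
0.03 66 (array([515.1, 386.1]), array([88.7, 61.6]), 59.1) [0.52555372 0.38052877 0.03578277]
0.041 236 (array([508.4, 389.5]), array([81.4, 76.9]), 73.2) [0.51427843 0.38475172 0.0443756 ]
0.07 88 (array([506.5, 391.7]), array([58.4, 18.7]), 17.0) [0.50747571 0.38988213 0.07685735]
```

The plug is flat in the well (flange top 44.4 mm, bar top about 78 mm, centre about (504,392)). Next is saddle 1 at (464,260), yaw 12.4°, post gripped across its x faces.

```bash
python3 -m handwheel '[-10,-30,0,-0.147,0.8,-10,-25,0,-0.147,0.8,0,0,0,-0.147,0.8,0,0,0,-0.147,0.8,0,0,0,-0.147,0.8,0,0,0,-0.147,0.8,0,0,0,-0.147,0.8,0,0,0,-0.147,0.8]' 20 >/dev/null;python3 -m handwheel '[0,0,0,-0.147,0.8,0,0,0,-0.147,0.8,0,0,0,-0.147,0.8,0,0,0,0,0.8,0,0,0,0,0.8]';python3 - <<'E'
from m import *
im,d,c=cap('wrist'); cv2.imwrite('pics/w1.png',im); np.savez('wrist1.npz',im=im,d=d); X=pts(d,c); z=X[...,2]
m=(np.hypot(X[...,0]-.464,X[...,1]-.26)<.04)
for a,b in [(.105,.12),(.075,.085)]:
    k=m&(z>a)&(z<b); print(k.sum()); k.sum()>3 and print(rect(X[k]),X[k].mean(0))
E
```

```text
time: 13.7
tool_pos: [0.4655, 0.2628, 0.2058]
tool_rot: [-3.141, -0.0, 1.794]
contact_force: [-0.5, -0.4, 0.6]
opening: 0.0732
grip_force: 0.0
795
(array([461.2, 259.5]), array([23.2, 25. ]), 12.8) [0.4611001  0.2609083  0.11273474]
2701
(array([461.5, 259.5]), array([66.1, 52.4]), 12.6) [0.46113047 0.26300134 0.07924456]
```

View pics/w1.png

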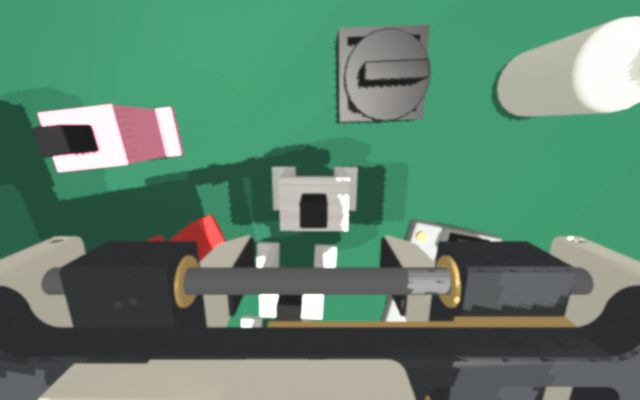

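Wrist view: saddle 1 at (314,205), plug seated in the well at (383,73), pink look-alike at left (110,145). Positions agree within 3 mm.

```bash
python3 -m handwheel '[-3,-3,-40,0,0.8,0,0,-40,0,0.8,0,0,-28,0,0.8,0,0,0,0,0.8,0,0,0,0,0,0,0,0,0,0,0,0,0,0,0,0,0,0,0,0]' 30|grep pos; python3 -m handwheel '[0,0,0,0,0,0,0,0,0,0,0,0,0,0,0,0,0,0,0,0]'; python3 -m handwheel '[0,0,20,0,0,0,0,40,0,0,0,0,45,0,0,0,0,45,0,0,0,0,0,0,0]'
```

```text
tool_pos: [0.4631, 0.2598, 0.0993]
time: 14.95
tool_pos: [0.4627, 0.2596, 0.0982]
tool_rot: [3.141, -0.0, 1.79]
contact_force: [0.4, 0.6, 0.7]
opening: 0.0239
grip_force: 30.0
time: 15.45
tool_pos: [0.4649, 0.2605, 0.2541]
tool_rot: [3.13, -0.002, 1.79]
contact_force: [-0.2, 0.6, -3.0]
opening: 0.0238
grip_force: 30.0
```

```bash
python3 -m handwheel '[30,-12,0,-0.04,0,38,-16,0,-0.04,0,38,-16,0,-0.04,0,38,-16,0,-0.04,0,38,-15,0,-0.04,0,0,0,0,0,0,0,0,0,0,0]'
```

```text
time: 16.15
tool_pos: [0.6442, 0.1838, 0.2452]
tool_rot: [-3.137, 0.0, 1.589]
contact_force: [-0.5, -0.4, -2.8]
opening: 0.0238
grip_force: 30.0
```

```bash
python3 -m handwheel '[2,2,-30,0,0,0,0,-30,0,0,0,0,-25,0,0,0,0,0,0,0]'|egrep 'pos|force'; python3 -m handwheel '[0,0,-7,0,0,0,0,-3,0,0,0,0,0,0,0]'
```

```text
tool_pos: [0.6428, 0.187, 0.1585]
contact_force: [-0.9, 0.0, -2.7]
grip_force: 30.0
time: 16.85
tool_pos: [0.6466, 0.1868, 0.1539]
tool_rot: [3.14, -0.0, 1.59]
contact_force: [-0.1, 0.0, -3.6]
opening: 0.0238
grip_force: 30.0
```

```bash
python3 -m handwheel '[0,0,0,0,0,0,0,-3,0,0,0,0,0,0,0]'|egrep 'pos|force';python3 -m handwheel '[0,0,-2,0,0,0,0,0,0,0]'|egrep 'pos|force'
```

```text
tool_pos: [0.6464, 0.1865, 0.15]
contact_force: [-0.2, 0.4, -2.3]
grip_force: 30.0
tool_pos: [0.6467, 0.1865, 0.1484]
contact_force: [-0.3, 0.3, -1.4]
grip_force: 30.0
```

```bash
python3 -m handwheel '[0,0,-1,0,0,0,0,0,0,0]'|egrep 'pos|force';python3 -m handwheel '[0,0,0,0,0.6,0,0,0,0,0.6,0,0,0,0,0.6,0,0,0,0,0.6,0,0,20,0,0.6,0,0,40,0,0.8,0,0,40,0,0.8,-20,-5,0,0,0.8]'
python3 - <<'E'
from m import *
im,d,c=cap('scene'); X=pts(d,c); z=X[...,2]; 
m=(np.hypot(X[...,0]-.647,X[...,1]-.186)<.045)
for a,b in [(.155,.17),(.126,.133)]:
    k=m&(z>a)&(z<b); print(k.sum()); k.sum()>3 and print(rect(X[k]),X[k].mean(0))
im,d,c=cap('top'); saddles(im,d,c,[(279,223),(313,224),(343,220),(407,221)])
E
```

```text
tool_pos: [0.6467, 0.1865, 0.1483]
contact_force: [-1.8, -0.5, 4.2]
grip_force: 30.0
time: 18.35
tool_pos: [0.6303, 0.1821, 0.2535]
tool_rot: [3.128, -0.002, 1.59]
contact_force: [-0.1, 0.2, 0.2]
opening: 0.0722
grip_force: 0.0
84
(array([646.5, 186.1]), array([29. , 24.4]), 1.4) [0.64939701 0.18539731 0.16254455]
237
(array([646.1, 186.6]), array([68.8, 52.6]), 1.1) [0.65543387 0.182701   0.13007171]
(279, 223) all (array([466.1, 136.1]), array([41.6,  8.9]), 17.4) crown (array([465.1, 135.7]), array([39.3,  8.9]), 17.4) 0.08 post None 0 
(313, 224) all (array([459. ,  46.5]), array([106. ,  58.4]), 7.6) crown (array([459.4,  45.1]), array([65.5, 51.8]), 8.4) 0.08 post [0.4593 0.0446 0.1129] 58 (array([459.6,  45. ]), array([24.3, 23.4]), 11.2)
(343, 220) all (array([471.7, -57.1]), array([ 60.2, 106.9]), 84.9) crown (array([472.8, -55.6]), array([52. , 65.5]), 84.9) 0.079 post [ 0.4731 -0.0554  0.1123] 60 (array([473.2, -56.2]), array([22.9, 23. ]), 89.1)
(407, 221) all (array([ 468.7, -275.1]), array([106.5,  68.7]), 0.2) crown (array([ 470.9, -268.3]), array([53.3, 63. ]), 89.8) 0.079 post [ 0.47   -0.2676  0.1134] 57 (array([ 469.2, -268.3]), array([22. , 24.7]), 0.3)
```

Saddle 1 is seated (crown top 130 mm, x 646, yaw 1.1°). Saddle 2 is occluded in the top view by the arm, so I'll check it with the wrist camera from above.

```bash
cat > w.py <<'E'
import sys
from m import *
def look(x,y,s,n='wrist',r=.06,dz=0):
    im,d,c=cap(n); X=pts(d,c); z=X[...,2]-dz; m=(np.hypot(X[...,0]-x,X[...,1]-y)<r)
    for nm,a,b in [('post',.105,.12),('crown',.075,.085)]:
        k=m&(z>a)&(z<b)
        if k.sum()<4: print(nm,'none'); continue
        k=k.astype(np.uint8); l,lab,st,_=cv2.connectedComponentsWithStats(k); i=1+st[1:,4].argmax(); print(n,nm,rect(X[lab==i]),st[i,4],round(float(X[lab==i][:,2].mean()),4))
if __name__=='__main__':
    s=robot.observe(); print(s['tool_pos'],s['tool_rot'][2]); look(float(sys.argv[1]),float(sys.argv[2]),s)
E
python3 -m handwheel '[-25,-2,-10,0.03,0.8,-35,-5,-10,0.03,0.8,-35,-5,-10,0.03,0.8,-35,-5,-10,0.03,0.8,-35,-5,0,0.03,0.8,0,0,0,0,0.8,0,0,0,0,0.8]'; python3 w.py .462 .158
```

```text
time: 19.15
tool_pos: [0.4618, 0.1596, 0.2069]
tool_rot: [3.141, -0.0, 1.74]
contact_force: [-0.3, -0.6, -0.6]
opening: 0.0736
grip_force: 0.0
[0.46179321 0.15964373 0.20694132] 1.7395575838228696
wrist post (array([459.7, 158.5]), array([23.2, 24.1]), 10.2) 802 0.1128
wrist crown (array([459.9, 158.3]), array([66. , 52.2]), 10.2) 2718 0.0792
```

```bash
python3 -m handwheel '[-1,-1,-40,0,0.8,0,0,-40,0,0.8,0,0,-28,0,0.8,0,0,0,0,0.7,0,0,0,0,0,0,0,0,0,0,0,0,0,0,0,0,0,0,0,0]' 30|grep pos; python3 -m handwheel '[0,0,0,0,0,0,0,0,0,0,0,0,0,0,0,0,0,0,0,0]'; python3 -m handwheel '[0,0,20,0,0,0,0,40,0,0,0,0,45,0,0,0,0,42,0,0,0,0,0,0,0,0,0,0,0,0]'
```

```text
tool_pos: [0.4612, 0.1587, 0.1002]
time: 20.4
tool_pos: [0.461, 0.1586, 0.0995]
tool_rot: [3.14, 0.0, 1.74]
contact_force: [1.3, -0.1, 3.5]
opening: 0.024
grip_force: 30.0
time: 21.0
tool_pos: [0.46, 0.1585, 0.2456]
tool_rot: [-3.141, 0.0, 1.74]
contact_force: [-0.8, -0.5, -4.1]
opening: 0.0241
grip_force: 30.0
```

```bash
python3 -m handwheel '[27,-7,0,-0.03,0,40,-8,0,-0.03,0,40,-8,0,-0.03,0,40,-8,0,-0.03,0,40,-7,0,-0.03,0,0,0,0,0,0,0,0,0,0,0]'|egrep 'pos|rot'; python3 -m handwheel '[0,0,-30,0,0,0,0,-30,0,0,0,0,-25,0,0,0,0,0,0,0,0,0,0,0,0]'|egrep 'pos|force'
```

```text
tool_pos: [0.6465, 0.1201, 0.2415]
tool_rot: [-3.134, 0.0, 1.589]
tool_pos: [0.6465, 0.1209, 0.161]
contact_force: [0.4, -0.0, -3.6]
grip_force: 30.0
```

```bash
python3 -m handwheel '[1,0,-6,0,0,0,0,-3,0,0,0,0,0,0,0,0,0,-1,0,0,0,0,0,0,0]'|egrep 'pos|force'; python3 -m handwheel '[0,0,-1,0,0,0,0,0,0,0]'|egrep 'pos|force'
```

```text
tool_pos: [0.6485, 0.1205, 0.1513]
contact_force: [0.1, -0.1, -3.5]
grip_force: 30.0
tool_pos: [0.6485, 0.1205, 0.15]
contact_force: [1.0, -0.1, -4.5]
grip_force: 30.0
```

```bash
python3 -m handwheel '[0,0,-1.5,0,0,0,0,0,0,0]'|egrep 'pos|force';python3 -m handwheel '[0,0,0,0,0.6,0,0,0,0,0.6,0,0,0,0,0.6,0,0,0,0,0.6,0,0,20,0,0.6,0,0,40,0,0.8,0,0,40,0,0.8,-40,-15,0,0.025,0.8]'|egrep 'pos|force'; python3 -m handwheel '[-37,-15,-9,0.025,0.8,-37,-15,-10,0.025,0.8,-37,-15,-10,0.025,0.8,-36,-14,-10,0.025,0.8,0,0,0,0,0.8,0,0,0,0,0.8]'|grep pos; python3 w.py .459 .045; python3 -c "
from w import *
for y in(.186,.121): look(.648,y,0,'scene',.04,.05)"
```

```text
tool_pos: [0.6485, 0.1205, 0.1498]
contact_force: [-3.3, 0.2, 3.9]
grip_force: 30.0
tool_pos: [0.6156, 0.1065, 0.256]
contact_force: [0.2, -0.8, 0.2]
grip_force: 0.0
tool_pos: [0.4617, 0.0464, 0.2101]
[0.46165127 0.046353   0.21008453] 1.7138115344708122
wrist post (array([457.1,  44.6]), array([23.6, 24.1]), 8.5) 793 0.1127
wrist crown (array([457.1,  44.1]), array([66. , 52.6]), 8.6) 2661 0.0793
scene post (array([646.8, 185.7]), array([25.5, 23.3]), 0.0) 84 0.1625
scene crown (array([647.8, 186.5]), array([68.5, 52.1]), 1.9) 258 0.13
scene post (array([645.1, 120.1]), array([24. , 28.9]), 88.9) 85 0.1639
scene crown (array([648.4, 120.3]), array([53.5, 68.1]), 89.0) 185 0.1314
```

```bash
python3 -m handwheel '[-3,-2,-40,0,0.8,0,0,-40,0,0.8,0,0,-31,0,0.8,0,0,0,0,0.7,0,0,0,0,0,0,0,0,0,0,0,0,0,0,0,0,0,0,0,0]' 30|grep pos; python3 -m handwheel '[0,0,0,0,0,0,0,0,0,0,0,0,0,0,0,0,0,0,0,0]'; python3 -m handwheel '[0,0,20,0,0,0,0,40,0,0,0,0,45,0,0,0,0,42,0,0,0,0,0,0,0,0,0,0,0,0]'
```

```text
tool_pos: [0.4593, 0.0445, 0.0997]
time: 25.85
tool_pos: [0.4586, 0.0445, 0.0989]
tool_rot: [3.141, 0.0, 1.715]
contact_force: [-0.2, -0.5, 5.5]
opening: 0.0243
grip_force: 30.0
time: 26.45
tool_pos: [0.4582, 0.0445, 0.2452]
tool_rot: [3.141, 0.0, 1.715]
contact_force: [-1.5, 0.8, -4.0]
opening: 0.0238
grip_force: 30.0
```

```bash
python3 -m handwheel '[30,3,0,-0.025,0,40,2,0,-0.025,0,40,2,0,-0.025,0,40,2,0,-0.024,0,40,2,0,-0.024,0,0,0,0,0,0,0,0,0,0,0]'|egrep 'pos|rot'; python3 -m handwheel '[0,0,-30,0,0,0,0,-30,0,0,0,0,-25,0,0,0,0,-5,0,0,0,0,0,0,0]'|egrep 'pos|force'
```

```text
tool_pos: [0.6476, 0.0555, 0.241]
tool_rot: [-3.134, -0.0, 1.592]
tool_pos: [0.6471, 0.0555, 0.1546]
contact_force: [-0.1, -0.3, -2.6]
grip_force: 30.0
```

```bash
python3 -m handwheel '[0,0,-3,0,0,0,0,0,0,0]'|egrep 'pos|force'; python3 -m handwheel '[0,0,-1.5,0,0,0,0,0,0,0]'|egrep 'pos|force';  python3 -m handwheel '[0,0,-1,0,0,0,0,0,0,0]'|egrep 'pos|force'
```

```text
tool_pos: [0.6489, 0.0555, 0.1539]
contact_force: [-0.8, -0.3, -3.8]
grip_force: 30.0
tool_pos: [0.6486, 0.0555, 0.1516]
contact_force: [0.3, -0.2, -4.7]
grip_force: 30.0
tool_pos: [0.6484, 0.0555, 0.15]
contact_force: [0.4, -0.6, -4.6]
grip_force: 30.0
```

```bash
python3 -m handwheel '[0,0,-1.5,0,0,0,0,0,0,0]'|egrep 'pos|force';python3 -m handwheel '[0,0,0,0,0.6,0,0,0,0,0.6,0,0,0,0,0.6,0,0,0,0,0.6,0,0,20,0,0.6,0,0,40,0,0.8,0,0,40,0,0.8,-35,-23,0,-0.02,0.8]'|egrep 'pos|force'; python3 -m handwheel '[-35,-22,-9,-0.022,0.8,-35,-22,-10,-0.022,0.8,-35,-22,-10,-0.022,0.8,-35,-22,-10,-0.022,0.8,0,0,0,0,0.8,0,0,0,0,0.8]'|grep pos; python3 w.py .472 -.0555; python3 -c "
from w import *
for y in(.186,.121,.0555): look(.648,y,0,'scene',.04,.05)"
```

```text
tool_pos: [0.6487, 0.0555, 0.1493]
contact_force: [-1.6, 0.1, 1.7]
grip_force: 30.0
tool_pos: [0.6194, 0.0338, 0.2556]
contact_force: [-0.3, 0.3, -0.8]
grip_force: 0.0
tool_pos: [0.4734, -0.0559, 0.21]
[ 0.47343271 -0.05594757  0.21002392] 1.4822923651817974
wrist post (array([470.4, -56.1]), array([24.2, 23.9]), 85.6) 791 0.1128
wrist crown (array([470.5, -56.6]), array([52.5, 66.3]), 85.4) 2685 0.0792
scene post (array([646.9, 186.4]), array([24.2, 25.9]), 88.6) 81 0.163
scene crown (array([646.6, 186.3]), array([68.5, 52.5]), 1.4) 251 0.1302
scene post (array([649.3, 120. ]), array([26.7, 24.3]), 2.6) 86 0.1625
scene crown (array([649.5, 120.8]), array([68.9, 53.4]), 1.4) 266 0.1301
scene post (array([650. ,  55.7]), array([24. , 23.9]), 0.3) 81 0.1631
scene crown (array([650.2,  55.7]), array([67.5, 52. ]), 1.1) 264 0.1301
```

```bash
python3 -m handwheel '[-2,0,-40,0,0.8,0,0,-40,0,0.8,0,0,-31,0,0.8,0,0,0,0,0.7,0,0,0,0,0,0,0,0,0,0,0,0,0,0,0,0,0,0,0,0]' 30|grep pos; python3 -m handwheel '[0,0,0,0,0,0,0,0,0,0,0,0,0,0,0,0,0,0,0,0]'; python3 -m handwheel '[0,0,20,0,0,0,0,40,0,0,0,0,45,0,0,0,0,42,0,0,0,0,0,0,0,0,0,0,0,0]'
```

```text
tool_pos: [0.4722, -0.0556, 0.0998]
time: 31.25
tool_pos: [0.4717, -0.0555, 0.099]
tool_rot: [3.141, 0.0, 1.484]
contact_force: [-0.9, 1.5, 6.2]
opening: 0.0239
grip_force: 30.0
time: 31.85
tool_pos: [0.4712, -0.0554, 0.2453]
tool_rot: [3.141, 0.0, 1.484]
contact_force: [-0.4, -0.0, -4.8]
opening: 0.0234
grip_force: 30.0
```

```bash
python3 -m handwheel '[25,6,0,0.02,0,38,10,0,0.022,0,38,10,0,0.022,0,39,10,0,0.022,0,39,10,0,0.022,0,0,0,0,0,0,0,0,0,0,0]'|egrep 'pos|rot'; python3 -m handwheel '[0,0,-30,0,0,0,0,-30,0,0,0,0,-25,0,0,0,0,-5,0,0,0,0,0,0,0]'|egrep 'pos|force'; python3 -m handwheel '[0,0,-3,0,0,0,0,0,0,0]'|egrep 'pos|force'
```

```text
tool_pos: [0.6496, -0.0091, 0.2412]
tool_rot: [-3.134, -0.001, 1.592]
tool_pos: [0.6492, -0.0097, 0.1546]
contact_force: [0.4, -0.7, -2.7]
grip_force: 30.0
tool_pos: [0.6509, -0.0096, 0.1538]
contact_force: [0.3, 0.4, -2.8]
grip_force: 30.0
```

```bash
python3 -m handwheel '[0,0,-2.5,0,0,0,0,0,0,0]'|egrep 'pos|force';python3 -m handwheel '[0,0,-1.5,0,0,0,0,0,0,0]'|egrep 'pos|force'
```

```text
tool_pos: [0.6505, -0.0095, 0.1504]
contact_force: [1.4, -0.2, -3.8]
grip_force: 30.0
tool_pos: [0.6507, -0.0094, 0.1494]
contact_force: [-0.9, 0.5, 1.8]
grip_force: 30.0
```

```bash
python3 -m handwheel '[0,0,0,0,0.6,0,0,0,0,0.6,0,0,0,0,0.6,0,0,0,0,0.6,0,0,20,0,0.6,0,0,40,0,0.8,0,0,40,0,0.8,-20,-29,0,-0.002,0.8]'|egrep 'pos|force'; python3 -m handwheel '[-27,-38,-9,-0.002,0.8,-27,-38,-10,-0.002,0.8,-27,-38,-10,-0.002,0.8,-27,-38,-10,-0.002,0.8,-27,-38,0,-0.002,0.8,-25,-38,0,-0.002,0.8,0,0,0,0,0.8,0,0,0,0,0.8]'|grep pos; python3 w.py .47 -.268; python3 -c "
from w import *
for y in(.186,.121,.0555,-.0095): look(.648,y,0,'scene',.04,.05)"
```

```text
tool_pos: [0.6342, -0.0365, 0.2549]
contact_force: [1.0, -0.4, 0.1]
grip_force: 0.0
tool_pos: [0.4701, -0.2672, 0.2097]
[ 0.47013332 -0.26724343  0.20970552] 1.5751990429230218
wrist post (array([ 468.1, -268.6]), array([23.5, 23.9]), 0.4) 779 0.1128
wrist crown (array([ 468. , -269.1]), array([66.2, 52.5]), 0.4) 2700 0.0793
scene post (array([647. , 185.9]), array([27.1, 24.4]), 3.8) 81 0.1627
scene crown (array([647.8, 186.5]), array([69.8, 52.7]), 0.7) 255 0.1301
scene post (array([648.4, 120. ]), array([26.6, 24.1]), 1.2) 81 0.1626
scene crown (array([647.6, 120.5]), array([70.1, 53.8]), 1.8) 265 0.13
scene post (array([648.2,  55.3]), array([24.1, 26.7]), 89.2) 83 0.1625
scene crown (array([648.7,  55.9]), array([68.7, 52.7]), 1.1) 263 0.1299
scene post (array([652. ,  -9.9]), array([24.5, 23.3]), 2.6) 82 0.1631
scene crown (array([651.4,  -9.8]), array([66.9, 52.3]), 0.4) 271 0.1299
```

```bash
python3 -m handwheel '[-1,-1,-40,0,0.8,0,0,-40,0,0.8,0,0,-31,0,0.8,0,0,0,0,0.7,0,0,0,0,0,0,0,0,0,0,0,0,0,0,0,0,0,0,0,0]' 30|grep pos; python3 -m handwheel '[0,0,0,0,0,0,0,0,0,0,0,0,0,0,0,0,0,0,0,0]'; python3 -m handwheel '[0,0,20,0,0,0,0,40,0,0,0,0,45,0,0,0,0,42,0,0,0,0,0,0,0,0,0,0,0,0]'
```

```text
tool_pos: [0.4701, -0.2679, 0.0999]
time: 36.7
tool_pos: [0.4694, -0.2676, 0.0989]
tool_rot: [3.141, 0.0, 1.578]
contact_force: [-2.5, 0.1, 4.8]
opening: 0.0237
grip_force: 30.0
time: 37.3
tool_pos: [0.4693, -0.2673, 0.2451]
tool_rot: [3.142, -0.0, 1.578]
contact_force: [-0.6, -0.2, -5.2]
opening: 0.0243
grip_force: 30.0
```

```bash
python3 -m handwheel '[0,30,0,0,0,0,42,0,0,0,0,42,0,0,0,0,42,0,0,0,22,36,0,0.007,0,40,0,0,0.007,0,40,0,0,0,0,40,0,0,0,0]'|egrep 'pos|rot'; python3 -m handwheel '[40,1,0,0,0,0,0,0,0,0,0,0,-30,0,0,0,0,-30,0,0,0,0,-25,0,0,0,0,-5,0,0,0,0,0,0,0]'|egrep 'pos|force'; python3 -m handwheel '[0,0,-3,0,0,0,0,0,0,0]'|egrep 'pos|force|rot'
```

```text
tool_pos: [0.6118, -0.0745, 0.2424]
tool_rot: [-3.137, -0.001, 1.593]
tool_pos: [0.6502, -0.0743, 0.1534]
contact_force: [0.3, -0.5, -4.2]
grip_force: 30.0
tool_pos: [0.6517, -0.0746, 0.1533]
tool_rot: [3.14, 0.0, 1.592]
contact_force: [0.5, -0.4, -3.7]
grip_force: 30.0
```

```bash
python3 -m handwheel '[0,0,-2.5,0,0,0,0,0,0,0]'|egrep 'pos|force';python3 -m handwheel '[0,0,-1.5,0,0,0,0,0,0,0]'|egrep 'pos|force'
```

```text
tool_pos: [0.6515, -0.0745, 0.1503]
contact_force: [-0.4, -0.1, -3.0]
grip_force: 30.0
tool_pos: [0.6517, -0.0745, 0.1496]
contact_force: [-1.5, 0.1, 2.1]
grip_force: 30.0
```

```bash
python3 -m handwheel '[0,0,0,0,0.6,0,0,0,0,0.6,0,0,0,0,0.6,0,0,0,0,0.6,0,0,20,0,0.6,0,0,40,0,0.6,0,0,40,0,0.6,-20,-37,0,0,0.3]'|egrep 'pos|force'; python3 -m handwheel '[-22,-41,-8,0,0.3,-22,-41,-8,0,0.3,-22,-41,-8,0,0.2,-22,-41,-8,0,0,-22,-41,-8,0,0,-22,-41,0,0,0,-25,-41,0,0,0,0,0,0,0,0]'|grep pos
python3 - <<'E'
from w import *
for y in(.186,.121,.0555,-.0095,-.0745): look(.648,y,0,'scene',.04,.05)
for n in ['wrist','top']:
    im,d,c=cap(n); X=pts(d,c); z=X[...,2]; hsv=cv2.cvtColor(im,cv2.COLOR_BGR2HSV)
    m=(np.hypot(X[...,0]-.477,X[...,1]-.402)<.035)&(hsv[...,1]<50)&(hsv[...,2]>150)&(z>.042)&(z<.056)
    print(n,robot.observe()['tool_pos'],m.sum()); m.sum()>4 and print(X[m].mean(0),rect(X[m]))
    cv2.imwrite(f'pics/{n}5.png',im)
E
```

```text
tool_pos: [0.6353, -0.1088, 0.2551]
contact_force: [-0.0, -0.8, -0.7]
grip_force: 0.0
tool_pos: [0.4711, -0.4037, 0.2083]
scene post (array([647.4, 185.9]), array([26.5, 24.1]), 3.3) 83 0.1625
scene crown (array([646.4, 187.4]), array([70.5, 56.1]), 3.1) 258 0.13
scene post (array([648.9, 120. ]), array([27.1, 23.8]), 1.0) 84 0.1628
scene crown (array([648.5, 120.2]), array([69.1, 52.8]), 0.9) 266 0.1302
scene post (array([649.2,  55.2]), array([26.1, 23.5]), 0.2) 84 0.1627
scene crown (array([649.1,  55.7]), array([68.4, 52.3]), 1.3) 267 0.1301
scene post (array([651.8,  -9.6]), array([23.5, 24.1]), 1.0) 82 0.1628
scene crown (array([649.9,  -9.5]), array([70.5, 52.2]), 1.0) 271 0.13
scene post (array([652.9, -74.5]), array([26.1, 24.2]), 3.6) 84 0.1633
scene crown (array([651.8, -74.4]), array([70.3, 52.2]), 1.3) 282 0.1301
wrist [ 0.475373   -0.39721508  0.2086643 ] 0
top [ 0.47538051 -0.3972484   0.2086779 ] 0
```

View pics/wrist5.png

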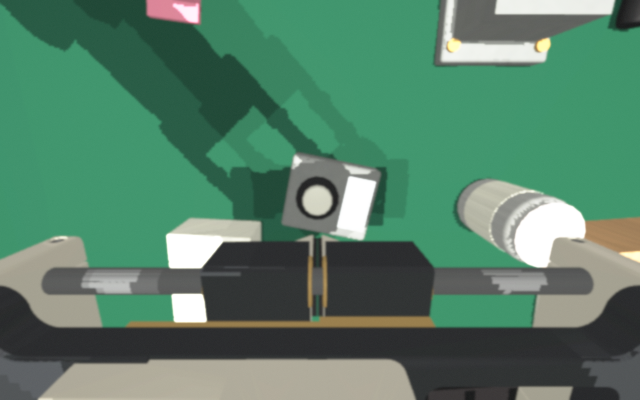

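View pics/top5.png

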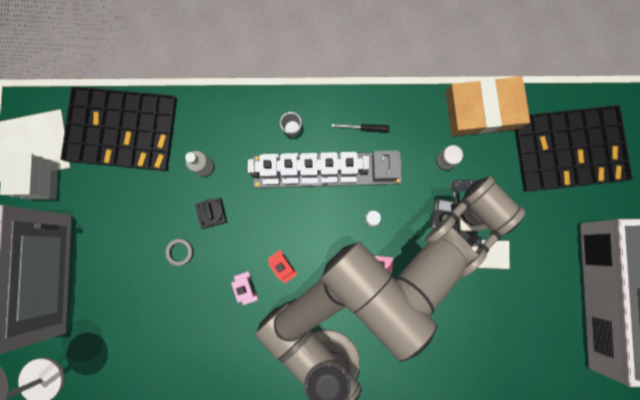

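All five saddles hang on the bar and the plug is in the well. In the wrist view the key is the white disc at (317,199).

Run:
```python
from w import *
s=robot.observe();c=eyes.calibration('wrist'); im,d=eyes.read_camera('wrist'); X=pts(d,c)
g=cv2.cvtColor(im,cv2.COLOR_BGR2GRAY); r=g[170:230,285:345]; 
l,lab,st,ce=cv2.connectedComponentsWithStats((r>130).astype(np.uint8)); i=lab[29,32]; u,v=ce[i]+[285,170]
print(st[i],u,v,X[int(v),int(u)],ray(u,v,.048,c),s['tool_pos'],s['contact_force'])
f=np.load('top0.npz'); c=eyes.calibration('top'); g=cv2.cvtColor(f['im'],cv2.COLOR_BGR2GRAY)[205:232,435:460]; l,lab,st,ce=cv2.connectedComponentsWithStats((g>170).astype(np.uint8)); i=1+st[1:,4].argmax(); print(st,ce[i]+[435,205],ray(*(ce[lab[14,12]]+[435,205]),.048,c))
```

```text
[ 17  15  30  30 697] 316.7288378766141 199.9325681492109 [ 0.47278071 -0.40188326  0.05144605] [ 0.47359001 -0.40375595  0.048     ] [ 0.47538051 -0.3972484   0.2086779 ] [-0.37285008 -0.2116347   0.00451104]
[[  0   0  25  27 523]
 [  4   0  18   6  85]
 [  8   9   9   9  67]] [448.09411765 207.09411765] [ 0.47562219 -0.40390866  0.048     ]
```

```bash
python3 -m handwheel '[-1,-6,-40,0,0,0,0,-40,0,0,0,0,-40,0,0,0,0,-12,0,0,0,0,0,0,0]'; python3 -m handwheel '[0,0,-5,0,0,0,0,-3,0,0,0,0,-3,0,0,0,0,0,0,0]'|egrep 'pos|force'
```

```text
time: 41.9
tool_pos: [0.4732, -0.4033, 0.0751]
tool_rot: [-3.139, -0.003, 1.593]
contact_force: [0.5, -0.1, 1.1]
opening: 0.0002
grip_force: 0.0
tool_pos: [0.4739, -0.4048, 0.0663]
contact_force: [0.3, 1.1, 1.7]
grip_force: 0.7
```

```bash
for i in 1; do python3 -m handwheel '[0,0,-3,0,0,0,0,0,0,0]'|egrep 'pos|force'; python3 -m handwheel '[0,0,-3,0,0,0,0,0,0,0]'|egrep 'pos|force';python3 -m handwheel '[0,0,-2,0,0,0,0,0,0,0]'|egrep 'pos|force'; done
```

```text
tool_pos: [0.4739, -0.4049, 0.063]
contact_force: [0.3, -0.8, 2.9]
grip_force: 1.6
tool_pos: [0.4739, -0.4049, 0.0603]
contact_force: [0.2, -0.1, 5.8]
grip_force: 2.7
tool_pos: [0.474, -0.4049, 0.06]
contact_force: [-2.5, 3.2, 17.6]
grip_force: 8.8
```

The key bottomed out (force jumped to 17.6 N at full travel). Retracting and running a final check.

```bash
python3 -m handwheel '[0,0,0,0,0,0,0,20,0,0,0,0,40,0,0,0,0,40,0,0,0,0,40,0,0,-10,0,20,0,0,0,0,0,0,0,0,0,0,0,0]'
python3 - <<'E'
from w import *
for y in(.186,.121,.0555,-.0095,-.0745): look(.648,y,0,'scene',.04,.05)
im,d,c=cap('top');X=pts(d,c); z=X[...,2]
for a,b in [(.041,.048),(.07,.09)]:
    k=(np.hypot(X[...,0]-.504,X[...,1]-.392)<.05)&(z>a)&(z<b); print(rect(X[k]),X[k].mean(0))
im,d,c=cap('wrist'); X=pts(d,c); k=(np.hypot(X[...,0]-.4735,X[...,1]+.403)<.008); print('key z',np.median(X[k][:,2]))
robot.hand_in()
E
```

```text
time: 43.7
tool_pos: [0.4632, -0.4042, 0.2167]
tool_rot: [-3.141, -0.001, 1.591]
contact_force: [-0.3, 0.2, -0.5]
opening: 0.0004
grip_force: 0.0
scene post (array([647.4, 185.9]), array([25.1, 23.6]), 2.4) 84 0.1626
scene crown (array([648. , 186.4]), array([68.6, 51.9]), 1.8) 259 0.13
scene post (array([648.7, 120.5]), array([27.4, 24.7]), 1.9) 84 0.163
scene crown (array([648.5, 121.1]), array([69.9, 53.7]), 1.3) 272 0.1301
scene post (array([649.5,  55.4]), array([26.4, 23.7]), 3.9) 83 0.1627
scene crown (array([649.3,  55.6]), array([67.9, 52. ]), 0.8) 267 0.13
scene post (array([652.2, -10.5]), array([24.6, 23.5]), 4.7) 84 0.1629
scene crown (array([651.9,  -9.6]), array([70. , 52.1]), 0.5) 272 0.13
scene post (array([651.8, -74.5]), array([24.3, 24. ]), 3.4) 84 0.163
scene crown (array([651.9, -74.5]), array([68.4, 51.8]), 1.6) 278 0.13
(array([504.1, 392.5]), array([83.9, 83.9]), 18.0) [0.5052679  0.39046885 0.04416167]
(array([506.7, 391.9]), array([57.6, 16.8]), 15.1) [0.50690053 0.39188639 0.07741096]
key z 0.05120900275902557
the job is handed in; nothing more can be done
```

The job is handed in at about 44 s: the plug stands flat in the parking well, all five saddles hang seated on the weighing bar, and the start key was pressed and has sprung back up; no result from the judging was shown.

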